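# Pack the dried tackle into the tray in reverse order

### The job

The four pieces of tackle standing in a row in the cups of the aluminium drying rack are to be packed into the red tackle-box tray, one to a compartment, upright, in the reverse order: seen from the robot, the piece at the left end of the rack goes into the compartment at the right end of the tray, the second from the left into the second from the right, and so on. Set each piece down in its compartment rather than dropping it, and leave all four standing there.

Things in the scene. Friction and masses are not known exactly. Their poses are not given: they have to be found in the camera images.
- spool: black plastic line spool wound with grey line: flanges 40 mm across, wound body about 37 mm, 48 mm high, about 50 g. Loose, stands upright in a cup of the rack (which one changes); origin at the centre of its underside, z up along its axis, yaw meaningless.
- weight: dark metal casting weight: a cylinder 30 mm across up to 34 mm above its underside, then tapering to a blunt point at 52 mm with a small brass wire loop up to 62 mm, about 110 g. Loose, stands upright in a cup of the rack (which one changes); origin at the centre of its underside, z up along its axis, yaw meaningless.
- jar: round green plastic bait jar with a grey screw cap: 38 mm across (cap 37 mm), 55 mm high, about 70 g. Loose, stands upright in a cup of the rack (which one changes); origin at the centre of its underside, z up along its axis, yaw meaningless.
- bung: orange plastic bung float: foot 26 mm across, widening to 34 mm from 9 to 36 mm above its underside, then tapering to 53 mm, thin black stem up to 68 mm, about 30 g. Loose, stands upright in a cup of the rack (which one changes); origin at the centre of its underside, z up along its axis, yaw meaningless.
- cup_spool: the cup in which the spool stands at the start: one of four like square white plastic cups fixed on the rack, 54 x 54 mm outside, 14 mm high, walls 3 mm; origin under its centre, on the rack's strip; inside floor 3 mm above the origin, x, y and z axes as the rack's. It stays where it is and marks the place from which that piece came
- cup_weight: the cup in which the casting weight stands at the start: one of four like square white plastic cups fixed on the rack, 54 x 54 mm outside, 14 mm high, walls 3 mm; origin under its centre, on the rack's strip; inside floor 3 mm above the origin, x, y and z axes as the rack's. It stays where it is and marks the place from which that piece came
- cup_jar: the cup in which the jar stands at the start: one of four like square white plastic cups fixed on the rack, 54 x 54 mm outside, 14 mm high, walls 3 mm; origin under its centre, on the rack's strip; inside floor 3 mm above the origin, x, y and z axes as the rack's. It stays where it is and marks the place from which that piece came
- cup_bung: the cup in which the bung float stands at the start: one of four like square white plastic cups fixed on the rack, 54 x 54 mm outside, 14 mm high, walls 3 mm; origin under its centre, on the rack's strip; inside floor 3 mm above the origin, x, y and z axes as the rack's. It stays where it is and marks the place from which that piece came
- rack: fixed aluminium rack: strip 62 x 262 mm on two feet, its top 36 mm above the table, with four cups in a row at y = +90, +30, -30, -90 mm (x = 0); cup rims 50 mm and pieces' undersides 39 mm above the table. Origin on the table under its centre; +y along the row to the robot's left, +x away from the robot, yaw within 0.22 rad. Rack or tray may be the nearer to the robot.
- tray: fixed red plastic tray, empty at the start: 64 x 244 mm, 16 mm high, floor 4 mm thick, walls 4 mm, four open compartments 56 x 56 mm inside, in a row, centres at y = +90, +30, -30, -90 mm (x = 0). Origin on the table under its centre; +y along the row to the robot's left, +x away from the robot, yaw within 0.22 rad.

How it is judged:
By the outcome, as a careful person would: the job done as asked, in the order asked, and still so for the second after the job is handed in, with the robot touching nothing.
It also fails if it takes over 99 s, if anything falls off the work surface, if the arm or the gripper's body presses on something with over 40 N, if the wrist force passes 120 N, or if a joint passes its speed limit or range.

### The arm

A 6-joint arm with a two-finger parallel gripper is mounted at the origin on the work surface. World frame = base frame: x ahead of the robot, y to its left, z up, the work surface at z = 0. Lengths are in m, angles in degrees, forces in N, time in s.
With the tool pointing down it reaches from about 0.35 to 0.875 m from the base axis. Payload 4.2 kg.
Tool frame: the origin (TCP) lies at the very end of the fingers, on their centre line; the grasp point (between the pads) lies r.pinch_z behind it (r.pinch_z is the distance from the TCP to the grasp point, in m); y points along the fingers, z is the direction in which the jaws open and shut, and the axes are right-handed (so a half turn about y gives the same grasp; the last joint's range is limited). The gripper opens to 87 mm and grips with 3 to 60 N. Pads are 19 mm wide; open, the fingers measure 117 mm over their backs; the gripper's body (75 mm by 190 mm) begins 51 mm behind the grasp point.
Start: joints at [-53.709, 22.042, 0.453, 0, -68.411, -14.817], TCP at [0.229, -0.582, 0.193] pointing down, gripper open.
Joint ranges: [-179.83, 179.83], [-69.29, 118.12], [-61.27, 80.66], [-181.25, 117.63], [-171.15, -9.14], [-177.46, 177.46]. Speed limits (degrees/s): [159.86, 159.86, 180, 180, 180, 180].

### API

Orientations are given as a 3x3 rotation matrix whose columns are the frame's x, y, z axes.
In Python, from station import sense, capture, camera_params, r gives the robot as it stands.
- The arm moves only by the tool move_arm, never from a script. Its argument "increments" is text: rows parted by semicolons, each of 7 numbers parted by spaces: the closure, from -1 (fully open) to 1 (shut), so that 0 is half open, then the shift along the tool's x, y, z in m, then the turn, a rotation vector about the tool's x, y, z in rad. In form: hand x y z wx wy wz; .... A call has 1 to 8 rows; each row is the pose to reach, as a shift and turn from the pose commanded when the call began, along the tool's axes at that moment; what a row does not reach only later rows make up. A row lasts 1/10 s, in which the tool goes at most 50 mm and 8.59 degrees, less where a joint would pass 70% of its speed; a pose out of reach is approached as far as the arm can. A call with a gripper value outside its range is refused whole. The fingers move at their own pace and stop on an object; the grip force is fixed at half the most. Time passes only in rows, so rows that repeat a pose let the fingers close. It gives the time, the measured TCP pose, the force and the opening at its end, in the units of the state.
- sense(): the state, without advancing time (a new reading comes with each control period).
- capture(name): name is "scene" or "top" or "wrist"; returns (picture, depth): 400x640x3 uint8, red, green, blue; 400x640 float32, m along the optical axis (not along the pixel's ray), 0 where there is no reading.
- camera_params(name): a dict with "fx", "fy", "cx", "cy" (pixels), "xyz" and "orientation" of the camera in the world. Camera axes: x right, y down, z forward; pixel columns grow to the right and rows downward; lengths in m; the calibration is good to about 2 mm. A picture is of the moment at which its call begins: read the wrist's pose just before it. camera_params takes no time and is no camera call; for the wrist camera it gives the pose at the moment of the call.
- r.finish_job(): hands the job in, once; it reports no verdict.
The state is a dict: "time_s": time; "joints": joint angles; "joint_velocities": joint speeds; "effort": joint torques, N m; "tcp_pos": TCP position; "ee_rot": TCP orientation; "wrist_force": force on the tool from outside, world axes, zero at the start; "moment": the same for the moment, N m; "gripper_width": opening from 0.0 (shut) to 1.0 (fully open).
Only numpy, scipy, OpenCV 4.12 (cv2) and the standard library are available. Lean on these libraries where they do the work, as an engineer would, in place of code of your own. Each camera call takes 0.05 s, during which the arm holds its last target.

## Working session

There is one attempt and no reset: what is moved stays moved. The work goes in short steps, Python scripts to look and compute and a tool call to move; the robot and the scene stay as the last step left them, time stands still between calls to the robot, and variables do not carry over. Pictures are saved under pics/ and viewed, and the job is handed in when it is done.

Besides the shell and the picture viewer there is one more tool, called after "Request:" as name(argument=value, ...) on one line, values as JSON. move_arm: Moves the arm, as the interface text tells. Its arguments: {"type":"object","properties":{"increments":{"type":"string"}},"required":["increments"]}

```bash
ls; mkdir -p pics; python3 - <<'E'
from station import sense,capture,camera_params,r
import cv2
s=sense();print(s['time_s'],s['tcp_pos'],s['ee_rot'],s['gripper_width'],r.pinch_z)
for n in("scene","top"):
    p,d=capture(n);cv2.imwrite(f"pics/{n}0.png",p[:,:,::-1]);print(n,camera_params(n))
    import numpy as np;np.savez(f"{n}0.npz",p=p,d=d)
E
```

```text
pics
0.0 [ 0.22856524 -0.58097488  0.19174805] [[ 9.30668366e-01 -8.83493741e-04 -3.65862831e-01]
 [ 3.65863891e-01  2.04397394e-03  9.30666125e-01]
 [-7.44236039e-05 -9.99997521e-01  2.22550034e-03]] 1.0000396403574954 0.0187
scene {'fx': 468.9648917208703, 'fy': 468.9648917208703, 'cx': 321.4240688780473, 'cy': 193.6891903112053, 'xyz': array([ 1.11571541, -0.17745255,  0.50106186]), 'orientation': array([[ 0.25726432,  0.60038192, -0.75720316],
       [ 0.96632051, -0.15472142,  0.20563549],
       [ 0.00630428, -0.78460362, -0.61996566]])}
top {'fx': 417.06810646563446, 'fy': 417.06810646563446, 'cx': 322.9326031659598, 'cy': 203.267907865372, 'xyz': array([ 0.39887705, -0.01807013,  0.76533315]), 'orientation': array([[ 0.01662214, -0.97723724,  0.21149726],
       [-0.99984448, -0.01499906,  0.00927628],
       [-0.00589286, -0.21161856, -0.97733457]])}
```

View pics/scene0.png

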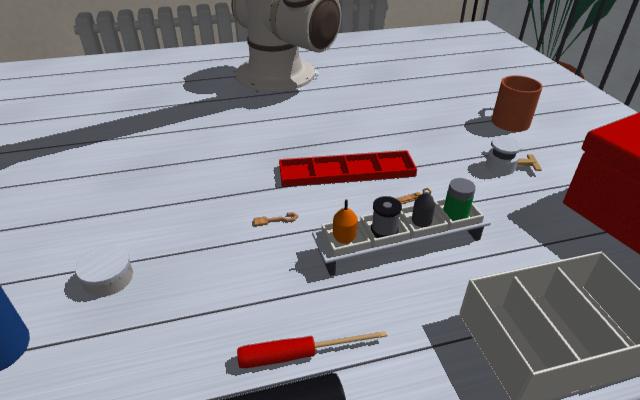

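View pics/top0.png

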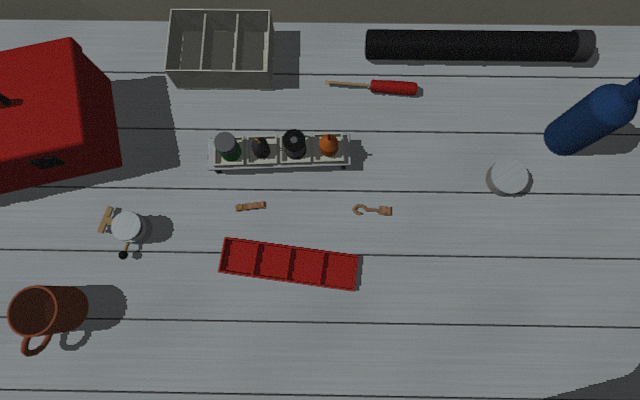

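The top view shows, from left to right, the jar (227,147), weight (261,147), spool (293,143) and bung (329,145). The empty tray is nearer the robot, from (222,238) to (358,290). Next I measure poses.

```bash
cat > h.py <<'E'
import numpy as np,cv2
from station import sense,capture,camera_params,r
def cloud(d,c):
    v,u=np.mgrid[:400,:640]
    P=np.stack([(u-c['cx'])/c['fx']*d,(v-c['cy'])/c['fy']*d,d],-1)
    return P@c['orientation'].T+c['xyz']
def ray(uv,c,z):
    q=np.array([(uv[0]-c['cx'])/c['fx'],(uv[1]-c['cy'])/c['fy'],1])@c['orientation'].T
    return c['xyz']+q*(z-c['xyz'][2])/q[2]
E
python3 - <<'E'
from h import *
for n in("top","scene"):
    f=np.load(n+"0.npz");p=f['p'].astype(int);d=f['d'];c=camera_params(n);W=cloud(d,c)
    R,G,B=p[...,0],p[...,1],p[...,2]
    X,Y,Z=W[...,0],W[...,1],W[...,2]
    roi=(d>0)&(X>.15)&(X<.65)&(abs(Y)<.28)
    print(n,'table z',np.median(Z[roi]))
    m=roi&(R>90)&(G<50)&(B<50)&(Z>.009)&(Z<.025)&(X<.48)
    if n=="top":
        m0=(roi&(R>70)&(G<50)&(B<50)&(X<.48)&(Z<.03)).astype(np.uint8)
        mm=cv2.findContours(m0,0,2)[0];k=max(mm,key=cv2.contourArea)
        print('tray px rect',cv2.minAreaRect(k))
    q=W[m];print('trayrim n',len(q),'z',np.median(q[:,2]),cv2.minAreaRect(q[:,:2].astype(np.float32)*1000))
    neutral=(abs(R-G)<30)&(abs(R-B)<30)
    m=roi&(Z>.043)&(Z<.054)&(X>.4)&(R>100)&neutral
    q=W[m];print('cup rim n',len(q),'z',np.median(q[:,2]),cv2.minAreaRect(q[:,:2].astype(np.float32)*1000))
    m=roi&(Z>.03)&(Z<.054)&(X>.4)
    q=W[m];print('rack all',len(q),cv2.minAreaRect(q[:,:2].astype(np.float32)*1000))
    m=(roi&(Z>.065)&(X>.4)).astype(np.uint8)
    nl,L,st,ce=cv2.connectedComponentsWithStats(m)
    for i in range(1,nl):
        if st[i,4]<15: continue
        q=W[L==i];print('obj',st[i],q.min(0).round(4),q.max(0).round(4),np.median(q,0).round(4))
E
```

```text
top table z 0.0008021011453481774
tray px rect ((288.3028564453125, 263.1797180175781), (136.3983154296875, 35.73068618774414), 7.853313446044922)
trayrim n 605 z 0.016564679136720217 ((450.92431640625, 49.956817626953125), (242.4550323486328, 62.343875885009766), 83.08029174804688)
cup rim n 275 z 0.05080703022851474 ((635.23828125, 72.39646911621094), (28.71312713623047, 233.20452880859375), 0.23233215510845184)
rack all 2016 ((637.9310302734375, 71.03987121582031), (34.486900329589844, 260.9051208496094), 2.3820364475250244)
obj [213 141  26  17 321] [0.6296 0.1403 0.0651] [0.65   0.1767 0.0982] [0.6392 0.1556 0.0939]
obj [251 140  17  15 169] [0.6358 0.0879 0.0655] [0.6499 0.116  0.1028] [0.6433 0.1007 0.081 ]
obj [283 143  21  12 174] [0.6369 0.0243 0.0651] [0.6499 0.0585 0.0912] [0.6431 0.0404 0.0872]
obj [320 143  17  11 138] [ 0.6396 -0.0329  0.065 ] [ 0.65   -0.0047  0.0918] [ 0.645  -0.0187  0.0792]
scene table z 0.00023951889452167308
trayrim n 463 z 0.015509013857561371 ((450.6599426269531, 49.860809326171875), (242.08999633789062, 65.21880340576172), 83.63018035888672)
cup rim n 184 z 0.04952825508376349 ((635.7992553710938, 71.52346801757812), (28.115947723388672, 234.6218719482422), 0.4118419289588928)
rack all 829 ((635.6627807617188, 71.82286071777344), (28.701337814331055, 263.228271484375), 0.11571279913187027)
obj [446 178  28  25 208] [0.6299 0.14   0.0654] [0.6499 0.177  0.0957] [0.6433 0.1541 0.0935]
obj [414 188  14  21  53] [0.6386 0.0877 0.0659] [0.6498 0.1045 0.099 ] [0.6477 0.0946 0.0827]
obj [373 196  25   9 123] [0.6356 0.0232 0.085 ] [0.65   0.0596 0.0887] [0.6446 0.0421 0.0869]
```

```bash
python3 - <<'E'
from h import *
for n in("top","scene"):
    f=np.load(n+"0.npz");p=f['p'].astype(int);d=f['d'];c=camera_params(n);W=cloud(d,c)
    R,G,B=p[...,0],p[...,1],p[...,2]
    X,Y,Z=W[...,0],W[...,1],W[...,2]
    roi=(d>0)&(X>.55)&(X<.75)&(Y>-.1)&(Y<.24)
    neutral=(abs(R-G)<30)&(abs(R-B)<30)
    m=roi&(Z>.044)&(Z<.054)&(R>100)&neutral
    q=W[m];print('cup rim n',len(q),'z',np.median(q[:,2]),cv2.minAreaRect(q[:,:2].astype(np.float32)*1000))
    m=roi&(Z>.03)&(Z<.054)
    q=W[m];print('rack all',len(q),cv2.minAreaRect(q[:,:2].astype(np.float32)*1000))
    m=(roi&(Z>.058)).astype(np.uint8)
    nl,L,st,ce=cv2.connectedComponentsWithStats(m)
    for i in range(1,nl):
        if st[i,4]<15: continue
        q=W[L==i];print('obj',st[i],q.min(0).round(4),q.max(0).round(4))
        for lo in(.06,.07,.08,.085,.09,.1):
            s=q[(q[:,2]>lo)]
            if len(s)>5:(x,y),rad=cv2.minEnclosingCircle(s[:,:2].astype(np.float32)*1000);print('   z>',lo,len(s),round(x,1),round(y,1),'r',round(rad,1),'meanxy',(s[:,:2].mean(0)*1000).round(1))
# wrist rel
E
```

```text
cup rim n 464 z 0.050738848285067306 ((653.5675048828125, 73.17030334472656), (54.72336196899414, 233.14930725097656), 2.9802310466766357)
rack all 3187 ((652.9486083984375, 72.22735595703125), (62.41366195678711, 261.62158203125), 3.0225229263305664)
obj [282 129  23  27 486] [0.6369 0.0227 0.058 ] [0.6762 0.0608 0.092 ]
   z> 0.06 480 656.3 41.4 r 20.1 meanxy [653.9  41.1]
   z> 0.07 443 656.3 41.4 r 20.1 meanxy [654.9  41.3]
   z> 0.08 416 656.3 41.4 r 20.1 meanxy [655.7  41.6]
   z> 0.085 402 656.3 41.4 r 20.1 meanxy [656.2  41.6]
   z> 0.09 11 656.1 39.7 r 17.9 meanxy [654.8  40. ]
obj [213 132  26  27 520] [0.6296 0.1403 0.0582] [0.6669 0.1767 0.0982]
   z> 0.06 509 648.4 159.2 r 19.1 meanxy [645.  156.4]
   z> 0.07 468 648.4 159.2 r 19.1 meanxy [645.8 156.9]
   z> 0.08 414 648.4 159.2 r 19.1 meanxy [646.8 157.8]
   z> 0.085 386 649.0 158.8 r 18.7 meanxy [647.5 158.2]
   z> 0.09 359 649.1 158.7 r 18.7 meanxy [648.2 158.8]
obj [319 134  19  22 330] [ 0.6395 -0.0347  0.058 ] [ 0.6727 -0.0027  0.1101]
   z> 0.06 320 655.9 -18.6 r 17.0 meanxy [651.7 -18.6]
   z> 0.07 289 655.9 -18.
[... 1525 characters left out ...]
 102.2]
obj [373 196  29  33 797] [0.6356 0.0215 0.0585] [0.6769 0.0612 0.0887]
   z> 0.06 774 656.1 40.9 r 20.9 meanxy [662.3  38.9]
   z> 0.07 629 656.1 40.9 r 20.9 meanxy [660.8  39.6]
   z> 0.08 489 656.1 40.9 r 20.9 meanxy [658.5  40.7]
   z> 0.085 436 656.1 40.9 r 20.9 meanxy [657.1  41.3]
obj [333 200  25  36 590] [ 0.6468 -0.0358  0.0583] [ 0.6738 -0.0024  0.1073]
   z> 0.06 563 658.1 -19.2 r 17.0 meanxy [664.1 -21.5]
   z> 0.07 431 657.6 -19.2 r 16.6 meanxy [663.  -21.2]
   z> 0.08 246 657.9 -18.9 r 13.1 meanxy [660.8 -20.3]
   z> 0.085 143 656.9 -19.5 r 10.0 meanxy [659.  -19.8]
   z> 0.09 61 656.7 -18.8 r 6.3 meanxy [657.4 -18.7]
   z> 0.1 16 656.5 -18.5 r 2.1 meanxy [656.9 -18.8]
```

Request:
move_arm(increments="-1 0.02 -0.01 0.02 0 -0.10 0; -1 0.05 -0.01 0.04 0 -0.24 0; -1 0.09 -0.01 0.07 0 -0.38 0; -1 0.13 -0.01 0.10 0 -0.52 0; -1 0.16 -0.01 0.13 0 -0.66 0; -1 0.20 -0.01 0.16 0 -0.80 0; -1 0.24 -0.01 0.19 0 -0.94 0; -1 0.27 -0.01 0.22 0 -1.08 0")

```text
time_s: 0.9
tcp_pos: [0.4005, -0.276, 0.2026]
ee_rot: [[0.109, -0.0, -0.994], [0.994, 0.0, 0.109], [0.0, -1.0, 0.0]]
wrist_force: [0.4, -0.4, 0.0]
gripper_width: 1.001
```

```bash
cat >> h.py <<'E'
PIECES=dict(jar=(.649,.159),weight=(.6513,.1024),spool=(.6562,.0412),bung=(.6563,-.0186))
SLOTS=dict(jar=(.4402,-.0395),weight=(.4473,.0201),spool=(.4543,.0797),bung=(.4614,.1393))
def go(x,y,z):
    from scipy.spatial.transform import Rotation as Ro
    s=sense();R=s['ee_rot'];T=np.array([[0,0,-1],[1,0,0],[0,-1,0.]])
    print('t',s['time_s'],'tcp',s['tcp_pos'].round(4),'w',round(s['gripper_width'],3),'F',np.round(s['wrist_force'],1))
    print('shift',(R.T@(np.array([x,y,z])-s['tcp_pos'])).round(4),'turn',Ro.from_matrix(R.T@T).as_rotvec().round(3))
E
python3 -c "
from h import *;go(.649,.159,.17)"
```

```text
t 0.9 tcp [ 0.4005 -0.276   0.2026] w 1.001 F [ 0.4 -0.4  0. ]
shift [ 0.4595  0.0326 -0.1995] turn [-0.   -0.11  0.  ]
```

Request:
move_arm(increments="-1 0.04 0 -0.02 0 -0.05 0; -1 0.08 0 -0.04 0 -0.1 0; -1 0.12 0 -0.06 0 -0.115 0; -1 0.16 0 -0.08 0 -0.115 0; -1 0.20 0 -0.10 0 -0.115 0; -1 0.24 0 -0.12 0 -0.115 0; -1 0.28 0 -0.14 0 -0.115 0; -1 0.32 0 -0.15 0 -0.115 0")

```text
time_s: 1.7
tcp_pos: [0.5866, 0.0242, 0.2021]
ee_rot: [[0.001, -0.001, -1.0], [1.0, -0.0, 0.001], [-0.0, -1.0, 0.001]]
wrist_force: [-0.4, 0.8, -1.1]
gripper_width: 1.0
```

```bash
python3 -c "
from h import *;go(.649,.159,.17)"
```

```text
t 1.7 tcp [0.5866 0.0242 0.2021] w 1.0 F [-0.4  0.8 -1.1]
shift [ 0.1349  0.032  -0.0623] turn [-0.001 -0.001 -0.   ]
```

Request:
move_arm(increments="-1 0.035 0 -0.02 0 0 0; -1 0.07 0 -0.04 0 0 0; -1 0.10 0 -0.055 0 0 0; -1 0.12 0.01 -0.06 0 0 0; -1 0.13 0.03 -0.06 0 0 0; -1 0.13 0.03 -0.06 0 0 0; -1 0.13 0.03 -0.06 0 0 0")

```text
time_s: 2.4
tcp_pos: [0.6449, 0.1517, 0.1721]
ee_rot: [[0.001, -0.002, -1.0], [1.0, -0.001, 0.001], [-0.001, -1.0, 0.002]]
wrist_force: [-0.3, -0.1, -0.2]
gripper_width: 1.002
```

```bash
python3 - <<'E'
from h import *
go(.649,.159,.053)
c=camera_params("wrist");p,d=capture("wrist");cv2.imwrite("pics/w1.png",p[:,:,::-1])
print(c['xyz'],c['orientation'].round(3))
W=cloud(d,c);m=((d>0)&(W[...,2]>.06)&(W[...,2]<.115)&(W[...,0]>.6)&(W[...,0]<.7)).astype(np.uint8)
n,L,st,ce=cv2.connectedComponentsWithStats(m)
for i in range(1,n):
    if st[i,4]>100:
        q=W[L==i];print(st[i],q.min(0).round(4),q.max(0).round(4))
E
```

```text
t 2.4 tcp [0.6449 0.1517 0.1721] w 1.002 F [-0.3 -0.1 -0.2]
shift [ 0.0075  0.1191 -0.0043] turn [-0.002 -0.001 -0.001]
[0.64559075 0.08124102 0.36432418] [[-1.     0.001 -0.001]
 [ 0.001  0.966  0.258]
 [ 0.001  0.258 -0.966]]
[287   0  39  20 603] [ 0.6414 -0.018   0.06  ] [ 0.6736 -0.0025  0.087 ]
[ 282   43   47   51 1886] [0.6391 0.0216 0.061 ] [0.6778 0.0608 0.0898]
[298 124  31  33 798] [0.6385 0.087  0.0602] [0.6665 0.1164 0.1029]
[ 295  178   40   46 1449] [0.6326 0.1395 0.0602] [0.669  0.1765 0.0966]
```

View pics/w1.png

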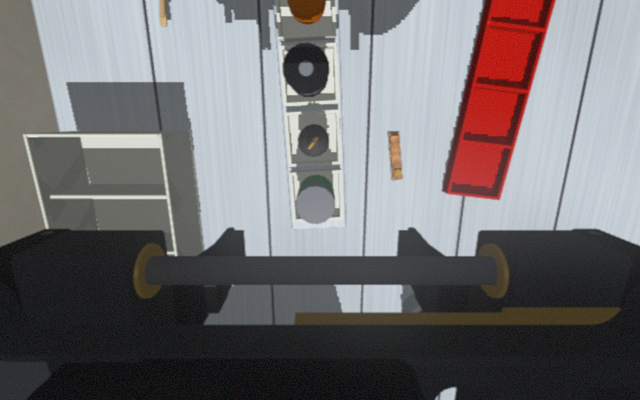

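The wrist view shows the jar cap at (316,203) between the open fingers' x-range, and its position agrees with the fixed cameras. I'll move over it and descend.

Request:
move_arm(increments="-1 0.007 0.02 -0.005 0 0 0; -1 0.007 0.05 -0.005 0 0 0; -1 0.007 0.08 -0.005 0 0 0; -1 0.007 0.10 -0.005 0 0 0; -1 0.007 0.11 -0.005 0 0 0; -1 0.007 0.11 -0.005 0 0 0; -1 0.007 0.11 -0.005 0 0 0")

```text
time_s: 3.15
tcp_pos: [0.6518, 0.1593, 0.0646]
ee_rot: [[0.001, 0.003, -1.0], [1.0, 0.001, 0.001], [0.001, -1.0, -0.003]]
wrist_force: [0.3, -0.5, 0.6]
gripper_width: 1.003
```

```bash
python3 -c "
from h import *;go(.6498,.1587,.053)"
```

```text
t 3.15 tcp [0.6518 0.1593 0.0646] w 1.003 F [ 0.3 -0.5  0.6]
shift [-0.0006  0.0116  0.0021] turn [ 0.003 -0.001  0.001]
```

Request:
move_arm(increments="-1 0 0.006 0.001 0 0 0; -1 0 0.011 0.001 0 0 0; -1 0 0.011 0.001 0 0 0; 0.3 0 0.011 0.001 0 0 0; 1 0 0.011 0.001 0 0 0; 1 0 0.011 0.001 0 0 0; 1 0 0.011 0.001 0 0 0; 1 0 0.011 0.001 0 0 0")

```text
time_s: 3.95
tcp_pos: [0.6498, 0.1595, 0.0519]
ee_rot: [[0.001, 0.0, -1.0], [1.0, 0.0, 0.001], [0.0, -1.0, -0.0]]
wrist_force: [-0.8, 0.6, -0.2]
gripper_width: 0.63
```

```bash
python3 -c "
from h import *;go(.6498,.1587,.15)"
```

```text
t 3.95 tcp [0.6498 0.1595 0.0519] w 0.63 F [-0.8  0.6 -0.2]
shift [-0.0008 -0.0981 -0.0001] turn [ 0.    -0.001  0.   ]
```

Request:
move_arm(increments="1 0 -0.001 0 0 0 0; 1 0 -0.001 0 0 0 0; 1 0 -0.001 0 0 0 0; 1 0 -0.001 0 0 0 0; 1 0 -0.001 0 0 0 0; 1 0 -0.001 0 0 0 0; 1 0 -0.001 0 0 0 0; 1 0 -0.001 0 0 0 0")

```text
time_s: 4.75
tcp_pos: [0.6499, 0.1594, 0.053]
ee_rot: [[0.001, 0.0, -1.0], [1.0, 0.0, 0.001], [0.0, -1.0, -0.0]]
wrist_force: [0.8, 0.6, 2.1]
gripper_width: 0.419
```

Request:
move_arm(increments="1 0 -0.005 0 0 0 0; 1 0 -0.015 0 0 0 0; 1 0 -0.03 0 0 0 0; 1 0 -0.05 0 0 0 0; 1 0 -0.07 0 0 0 0; 1 0 -0.085 0 0 0 0; 1 0 -0.09 0 0 0 0; 1 0 -0.09 0 0 0 0")

```text
time_s: 5.55
tcp_pos: [0.65, 0.1596, 0.144]
ee_rot: [[0.001, 0.002, -1.0], [1.0, 0.001, 0.001], [0.001, -1.0, -0.002]]
wrist_force: [0.6, 0.8, -0.8]
gripper_width: 0.416
```

```bash
python3 - <<'E'
from h import *
go(.4402,-.0395,.143)
p,d=capture("scene");cv2.imwrite("pics/s1.png",p[:,:,::-1])
E
```

```text
t 5.55 tcp [0.65   0.1596 0.144 ] w 0.416 F [ 0.6  0.8 -0.8]
shift [-0.1993  0.0005  0.2096] turn [ 0.002 -0.001  0.001]
```

View pics/s1.png

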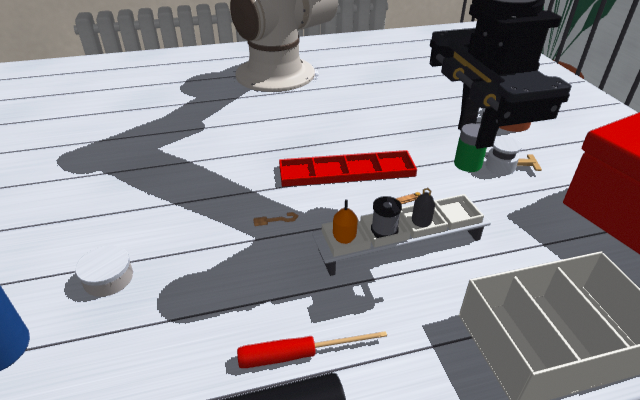

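The jar is held upright at (470,150) and its cup is empty. I'll carry it to the right-hand compartment.

Request:
move_arm(increments="1 0 0 0.02 0 0 0; 1 -0.02 0 0.05 0 0 0; 1 -0.05 0 0.085 0 0 0; 1 -0.085 0 0.12 0 0 0; 1 -0.12 0 0.15 0 0 0; 1 -0.155 0 0.18 0 0 0; 1 -0.185 0 0.20 0 0 0; 1 -0.199 0 0.21 0 0 0")

```text
time_s: 6.4
tcp_pos: [0.4365, -0.0413, 0.142]
ee_rot: [[0.003, -0.003, -1.0], [1.0, -0.0, 0.003], [-0.0, -1.0, 0.003]]
wrist_force: [0.1, -0.6, -0.9]
gripper_width: 0.417
```

Request:
move_arm(increments="1 0 0 0 0 0 0; 1 0 0.02 0 0 0 0; 1 0 0.05 0 0 0 0; 1 0 0.08 0 0 0 0; 1 0 0.10 0 0 0 0; 1 0 0.11 0 0 0 0; 1 0 0.11 0 0 0 0; 1 0 0.11 0 0 0 0")

```text
time_s: 7.2
tcp_pos: [0.4406, -0.0389, 0.0333]
ee_rot: [[0.0, 0.001, -1.0], [1.0, -0.0, 0.0], [-0.0, -1.0, -0.001]]
wrist_force: [-0.5, 1.2, -0.7]
gripper_width: 0.415
```

```bash
python3 - <<'E'
from h import *
go(.4402,-.0395,.018)
p,d=capture("scene");cv2.imwrite("pics/s2.png",p[:,:,::-1][100:300,200:520].repeat(2,0).repeat(2,1))
E
```

```text
t 7.2 tcp [ 0.4406 -0.0389  0.0333] w 0.415 F [-0.5  1.2 -0.7]
shift [-0.0006  0.0153  0.0004] turn [ 0.001 -0.    -0.   ]
```

View pics/s2.png

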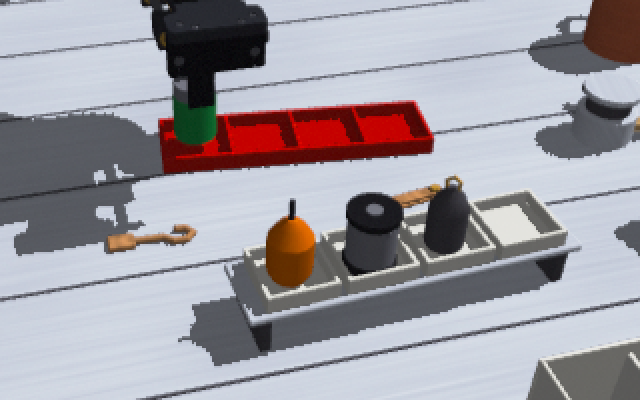

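The jar is over the scene-left (robot-right) compartment. I'll lower it gently.

Request:
move_arm(increments="1 0 0.004 0 0 0 0; 1 0 0.008 0 0 0 0; 1 0 0.011 0 0 0 0; 1 0 0.013 0 0 0 0; 1 0 0.014 0 0 0 0; 1 0 0.015 0 0 0 0; 1 0 0.015 0 0 0 0")

```text
time_s: 7.95
tcp_pos: [0.4396, -0.0394, 0.0179]
ee_rot: [[0.001, -0.0, -1.0], [1.0, -0.0, 0.001], [-0.0, -1.0, 0.0]]
wrist_force: [0.1, -0.4, -0.0]
gripper_width: 0.411
```

Request:
move_arm(increments="1 0 0.0005 0 0 0 0; 1 0 0.001 0 0 0 0; 1 0 0.001 0 0 0 0; 1 0 0.001 0 0 0 0")

```text
time_s: 8.35
tcp_pos: [0.4397, -0.0394, 0.0178]
ee_rot: [[0.001, 0.0, -1.0], [1.0, -0.0, 0.001], [-0.0, -1.0, -0.0]]
wrist_force: [-1.8, -0.2, 8.0]
gripper_width: 0.414
```

Contact confirmed (8 N upward). I'll release and retreat.

Request:
move_arm(increments="0.1 0 0 0 0 0 0; -0.2 0 0 0 0 0 0; -1 0 0 0 0 0 0; -1 0 0 0 0 0 0; -1 0 0 0 0 0 0; -1 0 0 0 0 0 0; -1 0 0 0 0 0 0; -1 0 0 0 0 0 0")

```text
time_s: 9.15
tcp_pos: [0.4395, -0.0394, 0.0168]
ee_rot: [[0.001, 0.0, -1.0], [1.0, 0.0, 0.001], [0.0, -1.0, -0.0]]
wrist_force: [-0.8, -0.0, -0.4]
gripper_width: 0.965
```

Request:
move_arm(increments="-1 0 -0.01 0 0 0 0; -1 0 -0.03 0 0 0 0; -1 0 -0.06 0 0 0 0; -1 0 -0.10 0 0 0 0; -1 0 -0.13 0 0 0 0; -1 0 -0.15 0 0 0 0; -1 0 -0.15 0 0 0 0; -1 0 -0.15 0 0 0 0")

```text
time_s: 9.95
tcp_pos: [0.4392, -0.0393, 0.1673]
ee_rot: [[0.001, 0.001, -1.0], [1.0, 0.001, 0.001], [0.001, -1.0, -0.001]]
wrist_force: [0.2, 0.3, -0.7]
gripper_width: 1.003
```

```bash
python3 - <<'E'
from h import *
go(.6510,.1022,.165)
p,d=capture("scene");cv2.imwrite("pics/s3.png",p[:,:,::-1][100:300,200:520].repeat(2,0).repeat(2,1))
E
```

```text
t 9.95 tcp [ 0.4392 -0.0393  0.1673] w 1.003 F [ 0.2  0.3 -0.7]
shift [ 0.1418  0.0026 -0.2116] turn [ 0.001 -0.001  0.001]
```

View pics/s3.png

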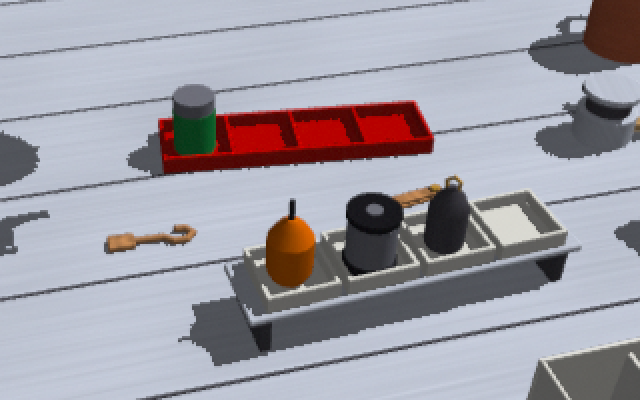

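The jar stands upright in the end compartment. Next is the weight.

Request:
move_arm(increments="-1 0.02 0 -0.03 0 0 0; -1 0.04 0 -0.065 0 0 0; -1 0.07 0 -0.10 0 0 0; -1 0.095 0 -0.14 0 0 0; -1 0.12 0 -0.18 0 0 0; -1 0.14 0 -0.205 0 0 0; -1 0.1415 0 -0.2125 0 0 0; -1 0.1415 0 -0.2125 0 0 0")

```text
time_s: 10.8
tcp_pos: [0.6518, 0.102, 0.1642]
ee_rot: [[0.001, -0.004, -1.0], [1.0, -0.001, 0.001], [-0.001, -1.0, 0.004]]
wrist_force: [-0.5, 0.3, 0.2]
gripper_width: 1.002
```

Request:
move_arm(increments="-1 0 0.01 0 0 0 0; -1 0 0.035 0 0 0 0; -1 0 0.065 0 0 0 0; -1 0 0.09 0 0 0 0; -1 0 0.10 0 0 0 0; -1 0 0.10 0 0 0 0; -1 0 0.10 0 0 0 0")

```text
time_s: 11.5
tcp_pos: [0.6526, 0.1017, 0.0681]
ee_rot: [[0.001, 0.002, -1.0], [1.0, 0.0, 0.001], [0.0, -1.0, -0.002]]
wrist_force: [-0.2, -0.4, -0.2]
gripper_width: 0.999
```

```bash
python3 -c "
from h import *;go(.652,.102,.053)"
```

```text
t 11.5 tcp [0.6526 0.1017 0.0681] w 0.999 F [-0.2 -0.4 -0.2]
shift [0.0003 0.0151 0.0006] turn [ 0.002 -0.001  0.   ]
```

Request:
move_arm(increments="-1 0 0.008 0 0 0 0; -1 0 0.0145 0 0 0 0; -1 0 0.0145 0 0 0 0; 1 0 0.0145 0 0 0 0; 1 0 0.0145 0 0 0 0; 1 0 0.0145 0 0 0 0; 1 0 0.0145 0 0 0 0; 1 0 0.0145 0 0 0 0")

```text
time_s: 12.3
tcp_pos: [0.6522, 0.102, 0.0525]
ee_rot: [[0.001, 0.0, -1.0], [1.0, 0.0, 0.001], [0.0, -1.0, -0.0]]
wrist_force: [-0.0, -0.1, -1.5]
gripper_width: 0.63
```

Request:
move_arm(increments="1 0 0 0 0 0 0; 1 0 0 0 0 0 0; 1 0 0 0 0 0 0; 1 0 0 0 0 0 0; 1 0 0 0 0 0 0; 1 0 0 0 0 0 0; 1 0 0 0 0 0 0; 1 0 0 0 0 0 0")

```text
time_s: 13.1
tcp_pos: [0.6521, 0.1019, 0.0525]
ee_rot: [[0.001, -0.0, -1.0], [1.0, -0.0, 0.001], [-0.0, -1.0, 0.0]]
wrist_force: [-0.6, 0.4, 2.9]
gripper_width: 0.203
```

Opening reads 18 mm where 30 was expected, so I'll look.

```bash
python3 - <<'E'
from h import *
go(.652,.102,.053)
p,d=capture("scene");cv2.imwrite("pics/s4.png",p[:,:,::-1][100:300,260:580].repeat(2,0).repeat(2,1))
c=camera_params("scene");W=cloud(d,c);X,Y,Z=W[...,0],W[...,1],W[...,2]
E
```

```text
t 13.1 tcp [0.6521 0.1019 0.0525] w 0.203 F [-0.6  0.4  2.9]
shift [ 0.0001 -0.0005  0.0001] turn [-0.    -0.001 -0.   ]
```

View pics/s4.png

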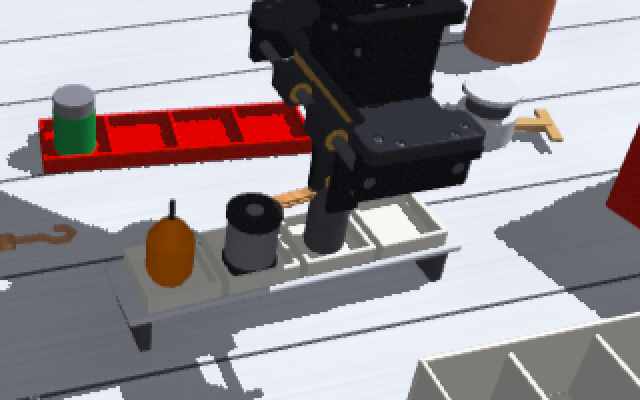

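```bash
python3 - <<'E'
from h import *
p,d=capture("scene");c=camera_params("scene");W=cloud(d,c)
a=p[140:240,380:480,::-1].astype(float);a=(255*(a/255)**.45).astype(np.uint8)
cv2.imwrite("pics/s5.png",cv2.resize(a,None,fx=6,fy=6,interpolation=0))
for v in range(180,228,3): print(v,[tuple((W[v,u]*1000).astype(int)) for u in (418,422,426)])
E
```

```text
180 [(np.int64(637), np.int64(93), np.int64(106)), (np.int64(642), np.int64(96), np.int64(109)), (np.int64(659), np.int64(93), np.int64(122))]
183 [(np.int64(638), np.int64(93), np.int64(101)), (np.int64(642), np.int64(98), np.int64(103)), (np.int64(661), np.int64(92), np.int64(118))]
186 [(np.int64(641), np.int64(93), np.int64(98)), (np.int64(641), np.int64(99), np.int64(97)), (np.int64(665), np.int64(91), np.int64(116))]
189 [(np.int64(641), np.int64(93), np.int64(93)), (np.int64(640), np.int64(100), np.int64(91)), (np.int64(666), np.int64(91), np.int64(112))]
192 [(np.int64(642), np.int64(94), np.int64(88)), (np.int64(642), np.int64(100), np.int64(87)), (np.int64(667), np.int64(91), np.int64(107))]
195 [(np.int64(641), np.int64(95), np.int64(81)), (np.int64(648), np.int64(97), np.int64(87)), (np.int64(668), np.int64(91), np.int64(103))]
198 [(np.int64(647), np.int64(92), np.int64(81)), (np.int64(653), np.int64(95), np.int64(85)), (np.int64(669), np.int64(92), np.int64(98))]
201 [(np.int64(651), np.int64(91), np.int64(79)), (np.int64(655), np.int64(95), np.int64(81)), (np.int64(666
[... 455 characters left out ...]
 [(np.int64(658), np.int64(90), np.int64(62)), (np.int64(662), np.int64(94), np.int64(65)), (np.int64(664), np.int64(99), np.int64(66))]
216 [(np.int64(658), np.int64(91), np.int64(57)), (np.int64(662), np.int64(95), np.int64(60)), (np.int64(665), np.int64(100), np.int64(60))]
219 [(np.int64(658), np.int64(91), np.int64(51)), (np.int64(663), np.int64(95), np.int64(55)), (np.int64(665), np.int64(101), np.int64(54))]
222 [(np.int64(659), np.int64(92), np.int64(46)), (np.int64(662), np.int64(97), np.int64(47)), (np.int64(666), np.int64(101), np.int64(50))]
225 [(np.int64(660), np.int64(92), np.int64(41)), (np.int64(664), np.int64(96), np.int64(44)), (np.int64(665), np.int64(102), np.int64(43))]
```

View pics/s5.png

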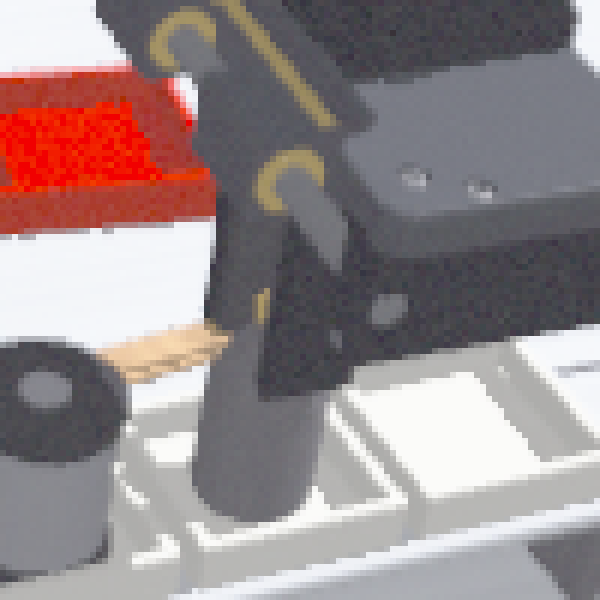

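Depth shows the real fingertips at z≈0.081 while the reported TCP is at 0.0525. The weight is therefore held on its taper. I'll open and measure the tips.

Request:
move_arm(increments="-1 0 0 0 0 0 0; -1 0 0 0 0 0 0; -1 0 0 0 0 0 0; -1 0 0 0 0 0 0; -1 0 0 0 0 0 0; -1 0 0 0 0 0 0; -1 0 0 0 0 0 0; -1 0 0 0 0 0 0")

```text
time_s: 14.0
tcp_pos: [0.6522, 0.1019, 0.0523]
ee_rot: [[0.001, 0.0, -1.0], [1.0, 0.0, 0.001], [0.0, -1.0, -0.0]]
wrist_force: [0.1, 0.1, 0.5]
gripper_width: 0.849
```

```bash
cat > tip.py <<'E'
from h import *
import sys
go(.652,.102,.053)
p,d=capture("scene");c=camera_params("scene");W=cloud(d,c)
a=p[120:240,360:500,::-1].astype(float);a=(255*(a/255)**.45).astype(np.uint8)
cv2.imwrite(sys.argv[1],cv2.resize(a,None,fx=5,fy=5,interpolation=0))
print(np.round(c['xyz'],3))
for n in("scene",):
    dark=(p.max(-1)<70)&(d>0)
    t=sense()['tcp_pos']
    X,Y,Z=W[...,0],W[...,1],W[...,2]
    for lo,hi in((-.075,-.02),(.02,.075)):
        m=dark&(abs(Y-t[1])<.025)&(X-t[0]>lo)&(X-t[0]<hi)&(Z>.02)&(Z<t[2]+.08)
        if m.sum():q=W[m];o=q[np.argsort(q[:,2])[:400:40]];print((o*1000).round(0).tolist())
E
python3 tip.py pics/s6.png
```

```text
t 14.0 tcp [0.6522 0.1019 0.0523] w 0.849 F [0.1 0.1 0.5]
shift [ 0.0001 -0.0007  0.0002] turn [ 0.    -0.001  0.   ]
[ 1.116 -0.177  0.501]
[[613.0, 108.0, 82.0], [614.0, 99.0, 88.0], [616.0, 99.0, 93.0], [613.0, 95.0, 98.0], [610.0, 92.0, 103.0], [612.0, 110.0, 109.0], [612.0, 106.0, 113.0], [605.0, 92.0, 119.0], [615.0, 110.0, 126.0], [612.0, 104.0, 132.0]]
[[694.0, 92.0, 82.0], [696.0, 93.0, 87.0], [696.0, 99.0, 91.0], [693.0, 92.0, 95.0], [695.0, 93.0, 100.0], [696.0, 101.0, 105.0], [697.0, 101.0, 109.0], [699.0, 106.0, 114.0]]
```

View pics/s6.png

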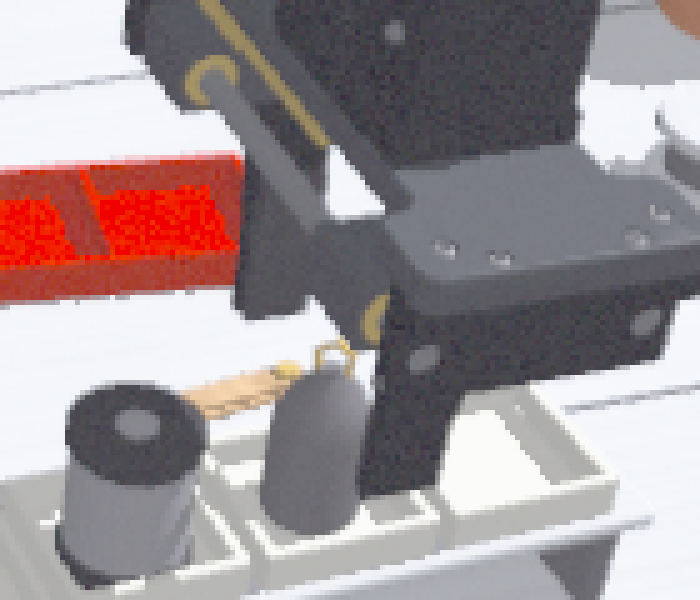

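Open tips also sit about 29 mm above the reported TCP. I'll lower by 20 mm and check again.

Request:
move_arm(increments="-1 0 0 0 0 0 0; -1 0 0.005 0 0 0 0; -1 0 0.01 0 0 0 0; -1 0 0.015 0 0 0 0; -1 0 0.02 0 0 0 0; -1 0 0.02 0 0 0 0; -1 0 0.02 0 0 0 0")

```text
time_s: 14.75
tcp_pos: [0.6521, 0.1018, 0.0321]
ee_rot: [[0.001, -0.0, -1.0], [1.0, -0.0, 0.001], [-0.0, -1.0, 0.0]]
wrist_force: [-0.4, 0.2, -0.0]
gripper_width: 0.999
```

```bash
python3 tip.py pics/s7.png
```

```text
t 14.75 tcp [0.6521 0.1018 0.0321] w 0.999 F [-0.4  0.2 -0. ]
shift [ 0.0002 -0.0209  0.0001] turn [-0.    -0.001 -0.   ]
[ 1.116 -0.177  0.501]
[[605.0, 96.0, 62.0], [607.0, 111.0, 68.0], [607.0, 102.0, 73.0], [607.0, 95.0, 79.0], [608.0, 102.0, 84.0], [605.0, 93.0, 89.0], [596.0, 93.0, 95.0], [593.0, 93.0, 103.0], [596.0, 92.0, 110.0]]
[[676.0, 107.0, 36.0], [703.0, 109.0, 67.0], [702.0, 93.0, 72.0], [702.0, 94.0, 76.0], [703.0, 107.0, 81.0], [704.0, 96.0, 86.0], [694.0, 94.0, 90.0], [706.0, 106.0, 95.0], [708.0, 97.0, 101.0]]
```

View pics/s7.png

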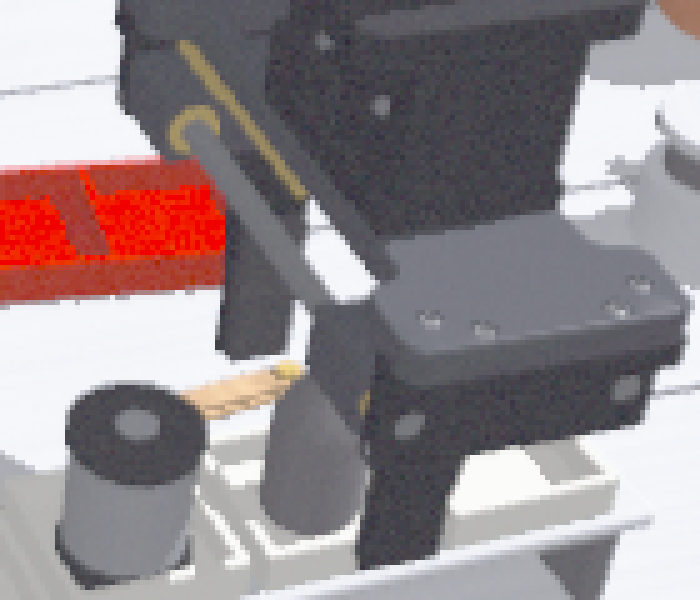

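```bash
python3 - <<'E'
from h import *
p,d=capture("scene");c=camera_params("scene");W=cloud(d,c)
# s7 px (x,y)/5 + (360,120)
for x,y in((335,320),(335,345),(335,370),(335,390),(345,400),(320,385),(300,400),(310,430),(365,405),(410,425),(520,390),(500,310),(300,230),(410,550),(260,345)):
    u,v=360+x//5,120+y//5;print((x,y),(W[v,u]*1000).round(0),p[v,u])
E
```

```text
(335, 320) [707.  67. 155.] [26 26 31]
(335, 345) [713.  65. 152.] [24 24 28]
(335, 370) [715.  65. 146.] [23 23 28]
(335, 390) [717.  65. 141.] [25 24 28]
(345, 400) [722.  65. 142.] [20 20 25]
(320, 385) [709.  65. 137.] [32 30 34]
(300, 400) [653.  93.  83.] [38 38 41]
(310, 430) [661.  94.  77.] [42 42 46]
(365, 405) [730.  66. 147.] [39 32 22]
(410, 425) [737.  75. 144.] [47 48 53]
(520, 390) [738. 102. 150.] [15 15 15]
(500, 310) [736.  92. 175.] [50 52 62]
(300, 230) [607. 110. 107.] [32 33 35]
(410, 550) [703. 106.  66.] [17 16 19]
(260, 345) [607. 103.  66.] [25 24 27]
```

The body's lowest point is at z≈0.137, clear of the pieces, so only the reported TCP z is biased by about −29 mm. I'll lower 6 mm more and close.

Request:
move_arm(increments="-1 0 0.003 0 0 0 0; -1 0 0.006 0 0 0 0; 1 0 0.006 0 0 0 0; 1 0 0.006 0 0 0 0; 1 0 0.006 0 0 0 0; 1 0 0.006 0 0 0 0; 1 0 0.006 0 0 0 0; 1 0 0.006 0 0 0 0")

```text
time_s: 15.65
tcp_pos: [0.6522, 0.1019, 0.0264]
ee_rot: [[0.001, 0.0, -1.0], [1.0, 0.0, 0.001], [0.0, -1.0, -0.0]]
wrist_force: [-0.2, -0.1, -0.0]
gripper_width: 0.539
```

Request:
move_arm(increments="1 0 0 0 0 0 0; 1 0 0 0 0 0 0; 1 0 0 0 0 0 0; 1 0 0 0 0 0 0; 1 0 0 0 0 0 0; 1 0 0 0 0 0 0; 1 0 0 0 0 0 0; 1 0 0 0 0 0 0")

```text
time_s: 16.45
tcp_pos: [0.6521, 0.1019, 0.0264]
ee_rot: [[0.001, -0.0, -1.0], [1.0, -0.0, 0.001], [-0.0, -1.0, 0.0]]
wrist_force: [0.1, 0.4, 0.4]
gripper_width: 0.333
```

Opening is 29 mm, on the cylinder. I'll lift and carry.

Request:
move_arm(increments="1 0 -0.005 0 0 0 0; 1 0 -0.015 0 0 0 0; 1 0 -0.03 0 0 0 0; 1 0 -0.05 0 0 0 0; 1 0 -0.07 0 0 0 0; 1 0 -0.085 0 0 0 0; 1 0 -0.09 0 0 0 0; 1 0 -0.09 0 0 0 0")

```text
time_s: 17.25
tcp_pos: [0.6526, 0.1021, 0.1176]
ee_rot: [[0.001, 0.002, -1.0], [1.0, 0.001, 0.001], [0.001, -1.0, -0.002]]
wrist_force: [0.4, 1.2, -1.4]
gripper_width: 0.336
```

```bash
python3 tip.py pics/s8.png >/dev/null; python3 -c "
from h import *;go(.4473,.0201,.116)"
```

```text
t 17.3 tcp [0.6519 0.1019 0.1163] w 0.334 F [-0.7  0.5 -0.8]
shift [-0.0821  0.0003  0.2045] turn [-0.    -0.001  0.   ]
```

View pics/s8.png

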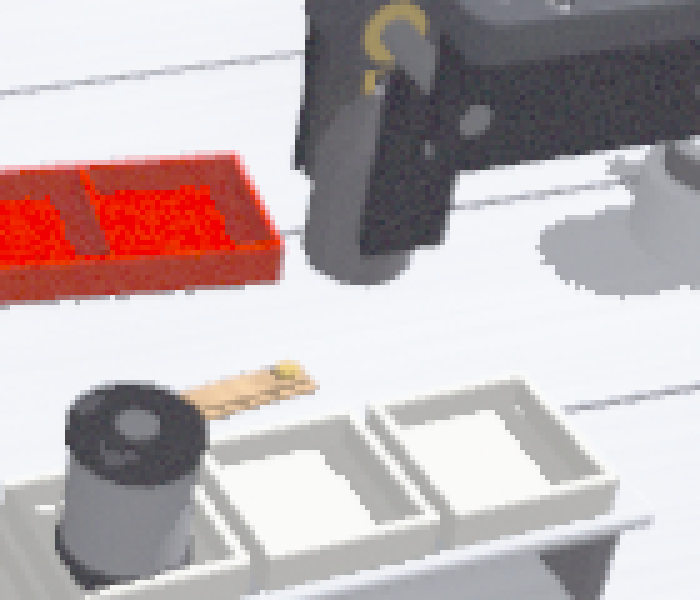

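The weight is held upright at about (355,200) and its cup is empty.

Request:
move_arm(increments="1 -0.005 0 0.02 0 0 0; 1 -0.015 0 0.05 0 0 0; 1 -0.03 0 0.085 0 0 0; 1 -0.045 0 0.12 0 0 0; 1 -0.06 0 0.15 0 0 0; 1 -0.072 0 0.18 0 0 0; 1 -0.08 0 0.20 0 0 0; 1 -0.082 0 0.2045 0 0 0")

```text
time_s: 18.1
tcp_pos: [0.4443, 0.0189, 0.1155]
ee_rot: [[0.002, -0.003, -1.0], [1.0, -0.001, 0.002], [-0.001, -1.0, 0.003]]
wrist_force: [0.2, 0.4, -1.7]
gripper_width: 0.336
```

Request:
move_arm(increments="1 0 0 0 0 0 0; 1 0 0.02 0 0 0 0; 1 0 0.05 0 0 0 0; 1 0 0.08 0 0 0 0; 1 0 0.10 0 0 0 0; 1 0 0.11 0 0 0 0; 1 0 0.11 0 0 0 0; 1 0 0.11 0 0 0 0")

```text
time_s: 18.9
tcp_pos: [0.4487, 0.0205, 0.0067]
ee_rot: [[0.001, 0.001, -1.0], [1.0, 0.0, 0.001], [0.0, -1.0, -0.001]]
wrist_force: [-0.3, 0.6, -1.2]
gripper_width: 0.33
```

```bash
python3 -c "
from h import *;go(.4473,.0201,-.0086)"
```

```text
t 18.9 tcp [0.4487 0.0205 0.0067] w 0.33 F [-0.3  0.6 -1.2]
shift [-0.0004  0.0153  0.0014] turn [ 0.001 -0.001  0.   ]
```

Request:
move_arm(increments="1 0 0.004 0.001 0 0 0; 1 0 0.008 0.001 0 0 0; 1 0 0.011 0.001 0 0 0; 1 0 0.013 0.001 0 0 0; 1 0 0.0145 0.001 0 0 0; 1 0 0.0155 0.001 0 0 0; 1 0 0.0155 0.001 0 0 0; 1 0 0.0155 0.001 0 0 0")

```text
time_s: 19.7
tcp_pos: [0.4466, 0.0201, -0.0088]
ee_rot: [[0.001, 0.0, -1.0], [1.0, -0.0, 0.001], [-0.0, -1.0, -0.0]]
wrist_force: [-1.7, 0.2, 5.3]
gripper_width: 0.328
```

Contact at 5 N. Release and retreat.

Request:
move_arm(increments="0.2 0 0 0 0 0 0; 0 0 0 0 0 0 0; -1 0 0 0 0 0 0; -1 0 0 0 0 0 0; -1 0 0 0 0 0 0; -1 0 0 0 0 0 0; -1 0 0 0 0 0 0; -1 0 0 0 0 0 0")

```text
time_s: 20.5
tcp_pos: [0.4466, 0.0201, -0.0092]
ee_rot: [[0.001, 0.0, -1.0], [1.0, 0.0, 0.001], [0.0, -1.0, -0.0]]
wrist_force: [0.7, 0.4, -0.5]
gripper_width: 0.941
```

Request:
move_arm(increments="-1 0 -0.01 0 0 0 0; -1 0 -0.03 0 0 0 0; -1 0 -0.06 0 0 0 0; -1 0 -0.10 0 0 0 0; -1 0 -0.13 0 0 0 0; -1 0 -0.15 0 0 0 0; -1 0 -0.15 0 0 0 0; -1 0 -0.15 0 0 0 0")

```text
time_s: 21.3
tcp_pos: [0.4463, 0.0201, 0.1414]
ee_rot: [[0.001, 0.001, -1.0], [1.0, 0.001, 0.001], [0.001, -1.0, -0.001]]
wrist_force: [-0.4, -0.1, 0.4]
gripper_width: 1.003
```

```bash
python3 - <<'E'
from h import *
go(.6565,.0412,.14)
p,d=capture("scene");cv2.imwrite("pics/s9.png",p[:,:,::-1][100:300,200:520].repeat(2,0).repeat(2,1))
E
```

```text
t 21.3 tcp [0.4463 0.0201 0.1414] w 1.003 F [-0.4 -0.1  0.4]
shift [ 0.0213  0.0016 -0.2102] turn [ 0.001 -0.001  0.001]
```

View pics/s9.png

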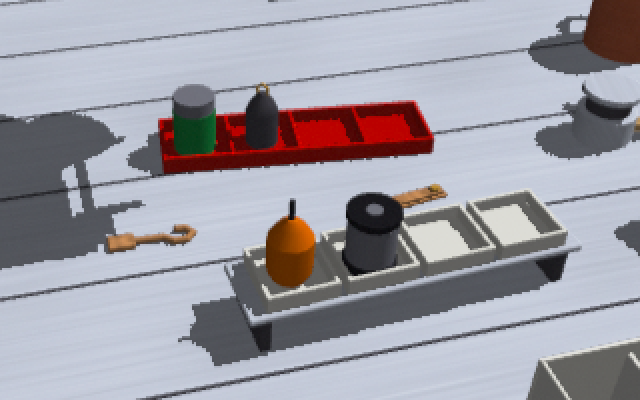

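Jar and weight both stand. Next is the spool.

Request:
move_arm(increments="-1 0 0 -0.03 0 0 0; -1 0.005 0 -0.065 0 0 0; -1 0.01 0 -0.10 0 0 0; -1 0.015 0 -0.14 0 0 0; -1 0.02 0 -0.18 0 0 0; -1 0.021 0 -0.205 0 0 0; -1 0.021 0 -0.211 0 0 0; -1 0.021 0 -0.211 0 0 0")

```text
time_s: 22.15
tcp_pos: [0.6569, 0.0406, 0.1384]
ee_rot: [[0.002, -0.004, -1.0], [1.0, -0.001, 0.002], [-0.001, -1.0, 0.004]]
wrist_force: [-0.4, -1.0, -0.1]
gripper_width: 0.999
```

Request:
move_arm(increments="-1 0 0.01 0 0 0 0; -1 0 0.035 0 0 0 0; -1 0 0.065 0 0 0 0; -1 0 0.09 0 0 0 0; -1 0 0.10 0 0 0 0; -1 0 0.10 0 0 0 0; -1 0 0.10 0 0 0 0")

```text
time_s: 22.85
tcp_pos: [0.658, 0.041, 0.042]
ee_rot: [[0.0, 0.002, -1.0], [1.0, 0.0, 0.0], [0.0, -1.0, -0.002]]
wrist_force: [-0.2, -1.3, -0.6]
gripper_width: 1.0
```

```bash
python3 -c "
from h import *;go(.6568,.0412,.0264)"
```

```text
t 22.85 tcp [0.658 0.041 0.042] w 1.0 F [-0.2 -1.3 -0.6]
shift [0.0002 0.0156 0.0013] turn [ 0.002 -0.     0.   ]
```

Request:
move_arm(increments="-1 0 0.008 0 0 0 0; -1 0 0.0145 0 0 0 0; -1 0 0.0145 0 0 0 0; 1 0 0.0145 0 0 0 0; 1 0 0.0145 0 0 0 0; 1 0 0.0145 0 0 0 0; 1 0 0.0145 0 0 0 0; 1 0 0.0145 0 0 0 0")

```text
time_s: 23.65
tcp_pos: [0.6577, 0.0409, 0.0265]
ee_rot: [[0.001, 0.0, -1.0], [1.0, 0.0, 0.001], [0.0, -1.0, -0.0]]
wrist_force: [0.4, 0.1, -0.5]
gripper_width: 0.635
```

Request:
move_arm(increments="1 0 0 0 0 0 0; 1 0 0 0 0 0 0; 1 0 0 0 0 0 0; 1 0 0 0 0 0 0; 1 0 0 0 0 0 0; 1 0 0 0 0 0 0; 1 0 0 0 0 0 0")

```text
time_s: 24.35
tcp_pos: [0.6575, 0.0409, 0.0264]
ee_rot: [[0.001, -0.0, -1.0], [1.0, -0.0, 0.001], [-0.0, -1.0, 0.0]]
wrist_force: [-0.6, 0.0, 1.3]
gripper_width: 0.421
```

Request:
move_arm(increments="1 0 -0.005 0 0 0 0; 1 0 -0.015 0 0 0 0; 1 0 -0.03 0 0 0 0; 1 0 -0.05 0 0 0 0; 1 0 -0.07 0 0 0 0; 1 0 -0.085 0 0 0 0; 1 0 -0.09 0 0 0 0; 1 0 -0.09 0 0 0 0")

```text
time_s: 25.15
tcp_pos: [0.6581, 0.0411, 0.1177]
ee_rot: [[0.001, 0.002, -1.0], [1.0, 0.001, 0.001], [0.001, -1.0, -0.002]]
wrist_force: [-0.2, 0.5, -1.1]
gripper_width: 0.426
```

```bash
python3 - <<'E'
from h import *
go(.4543,.0797,.116)
p,d=capture("scene");cv2.imwrite("pics/s10.png",p[:,:,::-1][100:300,200:520].repeat(2,0).repeat(2,1))
E
```

```text
t 25.15 tcp [0.6581 0.0411 0.1177] w 0.426 F [-0.2  0.5 -1.1]
shift [0.0384 0.0012 0.2039] turn [ 0.002 -0.001  0.001]
```

View pics/s10.png

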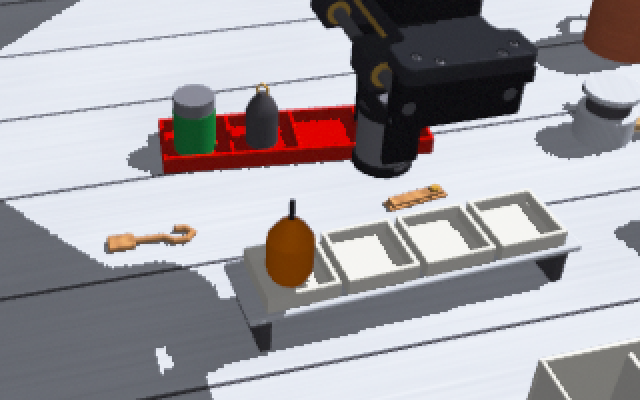

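The spool is held upright at (385,140). Carry.

Request:
move_arm(increments="1 0 0 0.02 0 0 0; 1 0.005 0 0.05 0 0 0; 1 0.012 0 0.085 0 0 0; 1 0.02 0 0.12 0 0 0; 1 0.028 0 0.15 0 0 0; 1 0.035 0 0.18 0 0 0; 1 0.038 0 0.198 0 0 0; 1 0.0385 0 0.203 0 0 0")

```text
time_s: 26.0
tcp_pos: [0.4522, 0.0793, 0.1157]
ee_rot: [[-0.0, -0.002, -1.0], [1.0, -0.001, -0.0], [-0.001, -1.0, 0.002]]
wrist_force: [0.3, -0.1, -0.3]
gripper_width: 0.423
```

Request:
move_arm(increments="1 0 0 0 0 0 0; 1 0 0.02 0 0 0 0; 1 0 0.05 0 0 0 0; 1 0 0.08 0 0 0 0; 1 0 0.10 0 0 0 0; 1 0 0.11 0 0 0 0; 1 0 0.11 0 0 0 0; 1 0 0.11 0 0 0 0")

```text
time_s: 26.8
tcp_pos: [0.4557, 0.0798, 0.0067]
ee_rot: [[0.001, 0.001, -1.0], [1.0, 0.0, 0.001], [0.0, -1.0, -0.001]]
wrist_force: [-0.1, -0.1, -0.2]
gripper_width: 0.426
```

```bash
python3 -c "
from h import *;go(.4543,.0797,-.0086)"
```

```text
t 26.8 tcp [0.4557 0.0798 0.0067] w 0.426 F [-0.1 -0.1 -0.2]
shift [-0.0001  0.0153  0.0014] turn [ 0.001 -0.001  0.   ]
```

Request:
move_arm(increments="1 0 0.004 0.001 0 0 0; 1 0 0.008 0.001 0 0 0; 1 0 0.011 0.001 0 0 0; 1 0 0.013 0.001 0 0 0; 1 0 0.0145 0.001 0 0 0; 1 0 0.0155 0.001 0 0 0; 1 0 0.0155 0.001 0 0 0; 1 0 0.0155 0.001 0 0 0")

```text
time_s: 27.6
tcp_pos: [0.4536, 0.0796, -0.0087]
ee_rot: [[0.001, 0.0, -1.0], [1.0, -0.0, 0.001], [-0.0, -1.0, -0.0]]
wrist_force: [-1.6, 0.0, 4.5]
gripper_width: 0.424
```

Request:
move_arm(increments="0.1 0 0 0 0 0 0; -0.2 0 0 0 0 0 0; -1 0 0 0 0 0 0; -1 0 0 0 0 0 0; -1 0 0 0 0 0 0; -1 0 0 0 0 0 0; -1 0 0 0 0 0 0; -1 0 0 0 0 0 0")

```text
time_s: 28.4
tcp_pos: [0.4536, 0.0796, -0.0092]
ee_rot: [[0.001, 0.0, -1.0], [1.0, 0.0, 0.001], [0.0, -1.0, -0.0]]
wrist_force: [-0.3, -0.5, -0.2]
gripper_width: 0.967
```

Request:
move_arm(increments="-1 0 -0.01 0 0 0 0; -1 0 -0.03 0 0 0 0; -1 0 -0.06 0 0 0 0; -1 0 -0.10 0 0 0 0; -1 0 -0.13 0 0 0 0; -1 0 -0.15 0 0 0 0; -1 0 -0.15 0 0 0 0; -1 0 -0.15 0 0 0 0")

```text
time_s: 29.2
tcp_pos: [0.4534, 0.0796, 0.1414]
ee_rot: [[0.001, 0.001, -1.0], [1.0, 0.001, 0.001], [0.001, -1.0, -0.001]]
wrist_force: [-0.3, 0.3, -0.2]
gripper_width: 1.003
```

```bash
python3 - <<'E'
from h import *
go(.6566,-.0187,.14)
p,d=capture("scene");cv2.imwrite("pics/s11.png",p[:,:,::-1][100:300,200:520].repeat(2,0).repeat(2,1))
E
```

```text
t 29.2 tcp [0.4534 0.0796 0.1414] w 1.003 F [-0.3  0.3 -0.2]
shift [-0.098   0.0014 -0.2034] turn [ 0.001 -0.001  0.001]
```

View pics/s11.png

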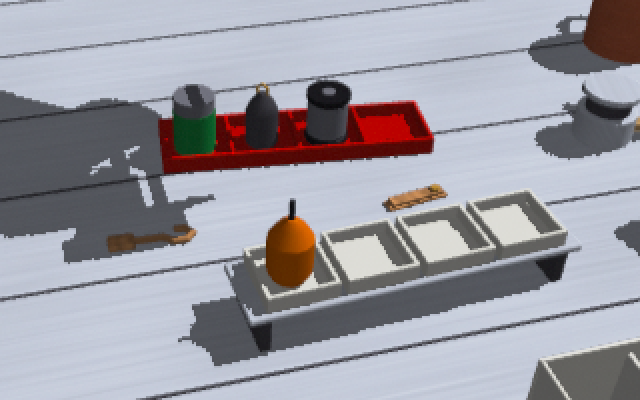

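Three pieces stand. Last is the bung.

Request:
move_arm(increments="-1 -0.01 0 -0.03 0 0 0; -1 -0.03 0 -0.065 0 0 0; -1 -0.045 0 -0.10 0 0 0; -1 -0.065 0 -0.14 0 0 0; -1 -0.085 0 -0.175 0 0 0; -1 -0.095 0 -0.198 0 0 0; -1 -0.098 0 -0.204 0 0 0; -1 -0.098 0 -0.204 0 0 0")

```text
time_s: 30.05
tcp_pos: [0.6569, -0.0191, 0.1386]
ee_rot: [[0.002, -0.004, -1.0], [1.0, -0.0, 0.002], [-0.0, -1.0, 0.004]]
wrist_force: [-0.3, 0.9, -0.6]
gripper_width: 1.0
```

Request:
move_arm(increments="-1 0 0.01 0 0 0 0; -1 0 0.035 0 0 0 0; -1 0 0.065 0 0 0 0; -1 0 0.09 0 0 0 0; -1 0 0.10 0 0 0 0; -1 0 0.10 0 0 0 0; -1 0 0.10 0 0 0 0")

```text
time_s: 30.75
tcp_pos: [0.658, -0.0182, 0.042]
ee_rot: [[-0.0, 0.002, -1.0], [1.0, -0.0, -0.0], [-0.0, -1.0, -0.002]]
wrist_force: [0.2, -0.2, -0.0]
gripper_width: 1.005
```

```bash
python3 -c "
from h import *;go(.6566,-.0187,.0264)"
```

```text
t 30.75 tcp [ 0.658  -0.0182  0.042 ] w 1.005 F [ 0.2 -0.2 -0. ]
shift [-0.0005  0.0156  0.0015] turn [ 0.002  0.    -0.   ]
```

Request:
move_arm(increments="-1 0 0.008 0.001 0 0 0; -1 0 0.0145 0.001 0 0 0; -1 0 0.0145 0.001 0 0 0; 1 0 0.0145 0.001 0 0 0; 1 0 0.0145 0.001 0 0 0; 1 0 0.0145 0.001 0 0 0; 1 0 0.0145 0.001 0 0 0; 1 0 0.0145 0.001 0 0 0")

```text
time_s: 31.55
tcp_pos: [0.6566, -0.0186, 0.0265]
ee_rot: [[0.001, 0.0, -1.0], [1.0, 0.0, 0.001], [0.0, -1.0, -0.0]]
wrist_force: [-0.0, -0.8, 0.2]
gripper_width: 0.633
```

Request:
move_arm(increments="1 0 0 0 0 0 0; 1 0 0 0 0 0 0; 1 0 0 0 0 0 0; 1 0 0 0 0 0 0; 1 0 0 0 0 0 0; 1 0 0 0 0 0 0; 1 0 0 0 0 0 0; 1 0 0 0 0 0 0")

```text
time_s: 32.35
tcp_pos: [0.6565, -0.0186, 0.0263]
ee_rot: [[0.001, 0.0, -1.0], [1.0, -0.0, 0.001], [-0.0, -1.0, -0.0]]
wrist_force: [-0.6, -0.4, 0.0]
gripper_width: 0.378
```

Request:
move_arm(increments="1 0 -0.005 0 0 0 0; 1 0 -0.015 0 0 0 0; 1 0 -0.03 0 0 0 0; 1 0 -0.05 0 0 0 0; 1 0 -0.07 0 0 0 0; 1 0 -0.085 0 0 0 0; 1 0 -0.09 0 0 0 0; 1 0 -0.09 0 0 0 0")

```text
time_s: 33.15
tcp_pos: [0.657, -0.0185, 0.1177]
ee_rot: [[0.001, 0.002, -1.0], [1.0, 0.001, 0.001], [0.001, -1.0, -0.002]]
wrist_force: [1.4, -0.1, -0.4]
gripper_width: 0.378
```

```bash
python3 - <<'E'
from h import *
go(.4614,.1393,.116)
p,d=capture("scene");cv2.imwrite("pics/s12.png",p[:,:,::-1][100:300,200:520].repeat(2,0).repeat(2,1))
E
```

```text
t 33.15 tcp [ 0.657  -0.0185  0.1177] w 0.378 F [ 1.4 -0.1 -0.4]
shift [0.1576 0.0013 0.1958] turn [ 0.002 -0.001  0.001]
```

View pics/s12.png

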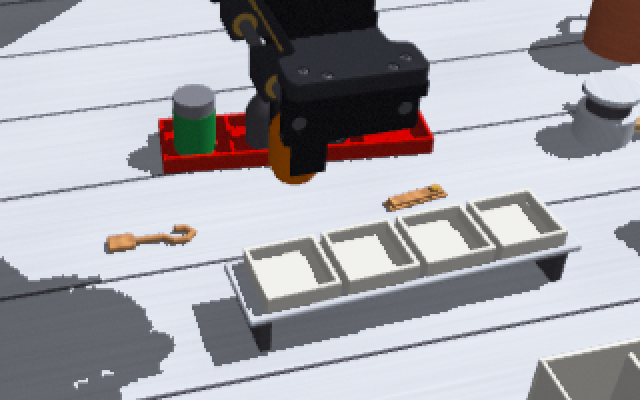

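The bung is held upright at (292,150). Carry it to the left compartment.

Request:
move_arm(increments="1 0.015 0 0.02 0 0 0; 1 0.04 0 0.05 0 0 0; 1 0.065 0 0.08 0 0 0; 1 0.09 0 0.11 0 0 0; 1 0.115 0 0.145 0 0 0; 1 0.14 0 0.175 0 0 0; 1 0.155 0 0.19 0 0 0; 1 0.1578 0 0.195 0 0 0")

```text
time_s: 34.0
tcp_pos: [0.4597, 0.1402, 0.1158]
ee_rot: [[-0.002, -0.002, -1.0], [1.0, -0.001, -0.002], [-0.001, -1.0, 0.002]]
wrist_force: [-0.4, -0.1, -1.0]
gripper_width: 0.38
```

Request:
move_arm(increments="1 0 0 0 0 0 0; 1 0 0.02 0 0 0 0; 1 0 0.05 0 0 0 0; 1 0 0.08 0 0 0 0; 1 0 0.10 0 0 0 0; 1 0 0.11 0 0 0 0; 1 0 0.11 0 0 0 0; 1 0 0.11 0 0 0 0")

```text
time_s: 34.8
tcp_pos: [0.4626, 0.1394, 0.0068]
ee_rot: [[0.001, 0.001, -1.0], [1.0, 0.0, 0.001], [0.0, -1.0, -0.001]]
wrist_force: [0.7, -0.1, -0.7]
gripper_width: 0.381
```

```bash
python3 -c "
from h import *;go(.4614,.1393,-.0087)"
```

```text
t 34.8 tcp [0.4626 0.1394 0.0068] w 0.381 F [ 0.7 -0.1 -0.7]
shift [-0.0001  0.0155  0.0013] turn [ 0.001 -0.001  0.   ]
```

Request:
move_arm(increments="1 0 0.004 0.001 0 0 0; 1 0 0.008 0.001 0 0 0; 1 0 0.011 0.001 0 0 0; 1 0 0.013 0.001 0 0 0; 1 0 0.0145 0.001 0 0 0; 1 0 0.0155 0.001 0 0 0; 1 0 0.0155 0.001 0 0 0; 1 0 0.0155 0.001 0 0 0")

```text
time_s: 35.6
tcp_pos: [0.4607, 0.1394, -0.0088]
ee_rot: [[0.001, 0.0, -1.0], [1.0, -0.0, 0.001], [-0.0, -1.0, -0.0]]
wrist_force: [-1.2, 0.6, 5.3]
gripper_width: 0.38
```

Request:
move_arm(increments="0.2 0 0 0 0 0 0; 0 0 0 0 0 0 0; -1 0 0 0 0 0 0; -1 0 0 0 0 0 0; -1 0 0 0 0 0 0; -1 0 0 0 0 0 0; -1 0 0 0 0 0 0; -1 0 0 0 0 0 0")

```text
time_s: 36.4
tcp_pos: [0.4607, 0.1394, -0.0092]
ee_rot: [[0.001, 0.0, -1.0], [1.0, 0.0, 0.001], [0.0, -1.0, -0.0]]
wrist_force: [0.8, -0.3, 0.4]
gripper_width: 0.945
```

Request:
move_arm(increments="-1 0 -0.01 0 0 0 0; -1 0 -0.03 0 0 0 0; -1 0 -0.06 0 0 0 0; -1 0 -0.10 0 0 0 0; -1 0 -0.13 0 0 0 0; -1 0 -0.16 0 0 0 0; -1 0 -0.18 0 0 0 0; -1 0 -0.18 0 0 0 0")

```text
time_s: 37.2
tcp_pos: [0.4626, 0.1404, 0.1749]
ee_rot: [[0.0, 0.007, -1.0], [1.0, 0.004, 0.0], [0.004, -1.0, -0.007]]
wrist_force: [-0.1, 0.2, 0.4]
gripper_width: 1.002
```

```bash
python3 - <<'E'
from h import *
go(.4614,.1393,.17)
for n in("scene","top"):
    p,d=capture(n);q=p[:,:,::-1]
    q=q[100:300,200:520] if n=="scene" else q[180:380,120:440]
    cv2.imwrite(f"pics/f_{n}.png",q.repeat(2,0).repeat(2,1))
    if n=="scene":
        c=camera_params(n);W=cloud(d,c);Z=W[...,2];X=W[...,0];Y=W[...,1]
        m=((d>0)&(Z>.03)&(Z<.09)&(X>.4)&(X<.5)&(Y>-.1)&(Y<.2)).astype(np.uint8)
        k,L,st,ce=cv2.connectedComponentsWithStats(m)
        for i in range(1,k):
            if st[i,4]>30:
                q=W[L==i];print(q.min(0).round(3),q.max(0).round(3))
E
```

```text
t 37.2 tcp [0.4626 0.1404 0.1749] w 1.002 F [-0.1  0.2  0.4]
shift [-0.0011  0.0048  0.0012] turn [ 0.007 -0.     0.004]
[0.449 0.122 0.03 ] [0.478 0.155 0.072]
[0.439 0.007 0.03 ] [0.462 0.034 0.066]
[0.433 0.061 0.03 ] [0.473 0.1   0.054]
[ 0.42  -0.058  0.03 ] [ 0.459 -0.021  0.061]
```

View pics/f_scene.png

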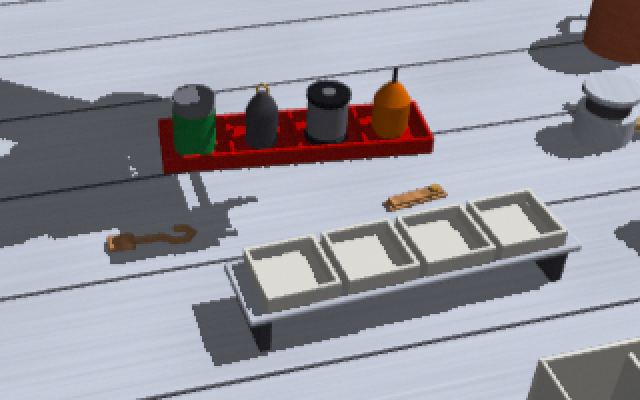

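View pics/f_top.png

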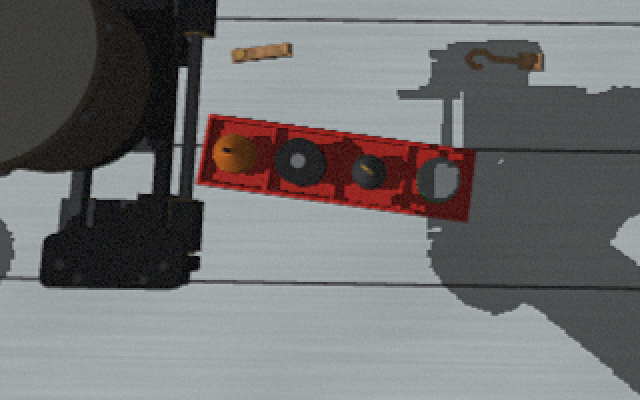

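Both views show all four pieces upright and one to a compartment. Their tops match the expected heights within 2 mm, and the gripper is clear.

```bash
python3 -c "
from station import r;print(r.finish_job())"
```

```text
the job is handed in; nothing more can be done
None
```

All four pieces are standing upright in the tray, one to a compartment, in reverse order, and I handed the job in at about 37 s. Seen from the robot, the rack held jar, weight, spool, bung from left to right; the tray now holds bung, spool, weight, jar. Each piece was lowered until the wrist force showed contact (4.5–8 N), then released.

- **Last checks:** the final scene and top views show all four upright and the gripper clear above them. Their tops measured 61 mm (jar), 66 mm (weight), 54 mm (spool) and 72 mm (bung), all within 2 mm of expected.
- **Height disagreement:** the depth pictures put the real fingertips about 29 mm above the reported TCP height. I found this when my first grasp of the weight closed on its taper, at 18 mm instead of 30 mm. I opened without lifting, went lower and re-gripped on the cylinder. The spool and bung were gripped at the corrected height. The jar had been gripped higher than intended, near its cap, but was set down upright.

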